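Seat a keyed rear reflector on its bracket

ROBOT

A 6-joint arm with a two-finger parallel gripper is mounted at the origin on the work surface. World frame = base frame: x ahead of the robot, y to its left, z up, the work surface at z = 0. Lengths are in m, angles in rad, forces in N, time in s.
With the tool pointing down it reaches from about 0.375 to 0.75 m from the base axis. Payload 9 kg.
Tool frame: the origin (TCP) lies on the centre line of the jaws, within the pads' length; the fingertips stand 19 mm ahead of it and the grasp point (between the pads) is the TCP; x points along the fingers, y is the direction in which the jaws open and shut, and the axes are right-handed (so a half turn about x gives the same grasp; the last joint's range is limited). The gripper opens to 85 mm and grips with 20 to 120 N. Pads are 22 mm wide; open, the fingers measure 114 mm over their backs; the gripper's body (76 mm by 85 mm) begins 54 mm behind the grasp point. The pads swing forward as they close: fully open they stand 13 mm farther back than shut.
Start: joints at [0.905, 0.104, 0.097, 1.564, 0, 1.353], TCP at [0.26, 0.541, 0.25] pointing down, gripper open.
Joint ranges: [-2.99, 2.99], [-0.84, 1.86], [-1.1, 1.16], [-1.84, 2.11], [-1.51, 1.56], [-3.14, 3.14]. Speed limits (rad/s): [2.22, 2.22, 2.57, 3.14, 3.14, 3.14].

INTERFACE

Orientations are given as a unit quaternion [x, y, z, w].
In Python, from rig import bot, vision, finish_job gives the robot as it stands.
- The arm moves only by the shell command python3 -m jog 'ROWS' [OPENING]. ROWS is JSON, a list that holds one entry, the list of rows, each a list of 4 numbers: the shift along the tool's x, y, z in cm, then the turn about the tool's x in rad. In form: [[[tx, ty, tz, turn], ...]]. A call has 1 to 12 rows; each row is the pose to reach, as a shift and turn from the pose commanded when the call began, along the tool's axes at that moment; what a row does not reach only later rows make up. A row lasts 1/8 s, in which the tool goes at most 62.5 mm and 10.7 degrees, less where a joint would pass 70% of its speed; a pose out of reach is approached as far as the arm can. A call with a gripper value outside its range is refused whole. OPENING is the finger opening in cm, from 0 to 8.54, set as the call begins (- or left out, the last holds). The fingers move at their own pace and stop on an object; the grip force is fixed at half the most. Time passes only in rows, so rows that repeat a pose let the fingers close. It gives the time, the measured TCP pose, the force and the opening at its end, in the units of the state.
- bot.sense(): the state, without advancing time (a new reading comes with each control period).
- vision.read_camera(name): name is "scene" or "top" or "wrist"; returns the picture (400x640x3 uint8, blue, green, red); there is no depth.
- vision.get_calibration(name): a dict with "intrinsics" (3x3 intrinsics, pixels), "xyz" and "rotation" of the camera in the world. Camera axes: x right, y down, z forward; pixel columns grow to the right and rows downward; lengths in m; the calibration is good to about 2 mm. A picture is of the moment at which its call begins: read the wrist's pose just before it. get_calibration takes no time and is no camera call; for the wrist camera it gives the pose at the moment of the call.
- finish_job(): hands the job in, once; it reports no verdict.
The state is a dict: "time": time; "q": joint angles; "dq": joint speeds; "joint_torque": joint torques, N m; "tool_pos": TCP position; "orientation": TCP orientation; "force": force on the tool from outside, world axes, zero at the start; "wrist_torque": the same for the moment, N m; "finger_gap": finger opening in m.
Only numpy, scipy, OpenCV 4.12 (cv2) and the standard library are available. Lean on these libraries where they do the work, as an engineer would, in place of code of your own. Each camera call takes 0.05 s, during which the arm holds its last target.

TASK

The round orange rear reflector sits loosely on its bracket, turned the wrong way. Without lifting it, push one of its black ears round with a fingertip until the notch in its rim stands over the bracket's white pin, and only then press the reflector down until it is fully home. Leave the fuse case, bolt tray, screwdriver and throttle tube where they are, and finish with the hand clear.

Things in the scene. Friction and masses are not known exactly. Their poses are not given: they have to be found in the camera images.
- reflector: Loose round orange reflector, 80 mm across, about 130 g. Origin: centre of its underside; z up, x towards its notch. Turns freely about the stud (1 mm play) all the way round, either way (under 1 N at an ear), and stops where left. Underside 42 mm above the work surface at the start, 36 mm when fully home. Starts with the notch 0.6 rad or more from the pin, to either side.
- notch (a point): Middle of the one notch in the reflector's rim, at underside height, 38 mm from its centre. The rim is 14 mm thick, the notch 14 mm wide, cut through and open outward, its bottom 29 to 31 mm from the centre. A white stripe on the lens points at it.
- face (a point): Centre of the reflector's flat top (orange lens 62 mm across), 16 mm above the underside: the place to press.
- ear_a (a point): Black ear on the reflector's +y side: a block 10 mm wide across, reaching from the rim at 40 mm to 63 mm from the centre, from 4 to 18 mm above the underside. This point is in it, 52 mm from the centre and 11 mm above the underside.
- ear_b (a point): The same ear on the -y side.
- bracket: Fixed dark steel bracket. Origin: centre of its foot on the work surface, straight below the stud; z up, x towards the pin. Foot 120 x 100 x 6 mm, a column, and a round flange 94 mm across with its top at 30 mm. Out of it rise the stud (16 mm wide, top at 47 mm) and the pin.
- pin (a point): Tip of the white pin on the flange, 41 mm above the work surface and 38 mm from the stud's axis: 10 mm thick, narrowing to 5 mm over its top 4 mm. Its outer edge shows outside the reflector's rim, and a flat white tongue 14 mm wide runs on outward from it to 75 mm from the axis, top at 30 mm. The pin stops the reflector from going down unless the notch is over it.
- collar (a joint): How far the grey friction collar under the reflector has been pressed down, m: 0 raised (start), 0.006 fully down. It carries the reflector, gives way at about 6 N and stays where it is pushed.
- fuse_case: Bystander: black plastic fuse case, lid shut, 114 x 74 x 43 mm, loose. Origin: centre of its underside.
- bolt_tray: Bystander: shallow steel tray with bolts, 140 x 90 x 20 mm, loose. Origin: centre of its underside.
- screwdriver: Bystander: stainless screwdriver lying flat, about 190 mm long, loose.
- throttle_tube: Bystander: aluminium tube 31 mm across and 115 mm tall with a 50 mm flange at its foot, standing upright, loose. Origin: centre of its underside.
Not all that is in view belongs to the job. There is more than one size of the reflector; the one meant has the size given above. What is shaped like the bracket but green is not meant.

How it is judged:
By the outcome, as a careful person would: the job done as asked, in the order asked, and still so for the second after the job is handed in, with the robot touching nothing.
It also fails if it takes over 64 s, if anything falls off the work surface, if the arm or the gripper's body presses on something with over 40 N, if the wrist force passes 120 N, or if a joint passes its speed limit or range.

## Working session

There is one attempt and no reset: what is moved stays moved. The work goes in short steps, Python scripts to look and compute and a shell command to move; the robot and the scene stay as the last step left them, time stands still between calls to the robot, and variables do not carry over. Pictures are saved under pics/ and viewed, and the job is handed in when it is done.

```bash
mkdir -p pics; ls; python3 - <<'E'
from rig import bot,vision
import cv2
s=bot.sense();print({k:s[k] for k in('time','tool_pos','orientation','force','finger_gap')})
for n in('scene','top'):
    cv2.imwrite(f'pics/{n}0.png',vision.read_camera(n)); c=vision.get_calibration(n);print(n,c)
E
```

```text
pics
{'time': 0.0, 'tool_pos': array([0.25959054, 0.54057791, 0.24952962]), 'orientation': array([ 0.15658344,  0.68966522, -0.15744823,  0.68924129]), 'force': array([-0.42301486,  0.42319896,  0.31347759]), 'finger_gap': 0.08582796604316384}
scene {'intrinsics': array([[445.19647531,   0.        , 322.95768172],
       [  0.        , 445.19647531, 197.18167194],
       [  0.        ,   0.        ,   1.        ]]), 'xyz': array([ 1.12868428, -0.34443324,  0.90873628]), 'rotation': array([ 0.85404117,  0.40501452, -0.14577579, -0.29210672])}
top {'intrinsics': array([[501.86479611,   0.        , 320.15837957],
       [  0.        , 501.86479611, 202.40245001],
       [  0.        ,   0.        ,   1.        ]]), 'xyz': array([0.37016916, 0.0385235 , 1.05039139]), 'rotation': array([ 0.73077541, -0.67215001,  0.07921065, -0.08892322])}
```

View pics/top0.png

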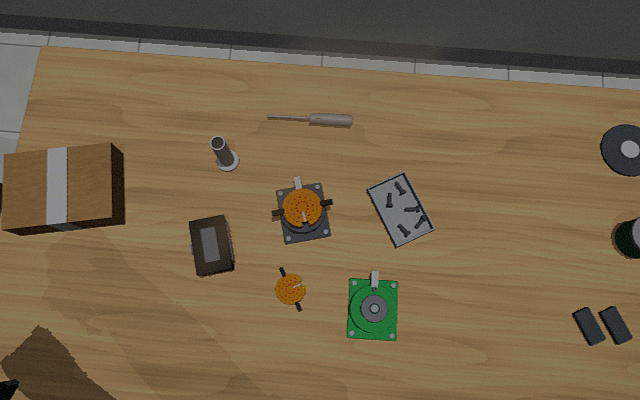

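View pics/scene0.png

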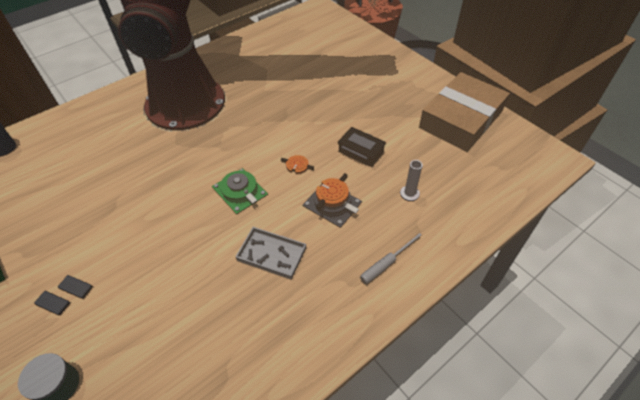

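The top view shows the reflector at about (302,208), on the dark bracket. The pin tongue points up at (297,183), the notch stripe points down at about (304,220), and the ears are at (278,212) and (327,203). Next I'll zoom in and measure.

```bash
cat > h.py <<'E'
import numpy as np,cv2
from scipy.spatial.transform import Rotation as R
def cast(c,uv,z):
    # rotation: camera->world
    r=R.from_quat(c['rotation']).as_matrix()
    d=r@np.linalg.solve(np.array(c['intrinsics']),[uv[0],uv[1],1.])
    return c['xyz']+d*(z-c['xyz'][2])/d[2]
def proj(c,p):
    r=R.from_quat(c['rotation']).as_matrix()
    v=np.array(c['intrinsics'])@(r.T@(np.array(p)-c['xyz']));return v[:2]/v[2]
E
python3 - <<'E'
import cv2,numpy as np
from h import *
from rig import bot,vision
im=cv2.imread('pics/top0.png');c=vision.get_calibration('top')
cv2.imwrite('pics/topz.png',cv2.resize(im[160:260,250:350],(600,600),interpolation=cv2.INTER_CUBIC))
s=cv2.imread('pics/scene0.png');cs=vision.get_calibration('scene')
cv2.imwrite('pics/scz.png',cv2.resize(s[160:230,290:370],(800,700)[:2] and (680,595),interpolation=cv2.INTER_CUBIC))
for n,i,cc in(('top',im,c),('scene',s,cs)):
    hsv=cv2.cvtColor(i,cv2.COLOR_BGR2HSV)
    m=cv2.inRange(hsv,(5,150,100),(20,255,255))
    k,l,st,ce=cv2.connectedComponentsWithStats(cv2.morphologyEx(m,cv2.MORPH_CLOSE,np.ones((5,5))))
    for j in range(1,k):
        if st[j,4]>150: print(n,st[j],ce[j],cast(cc,ce[j],.056))
for uv in [(302,208),(297,178),(278,212),(327,203),(304,220)]:print(uv,cast(c,uv,.055))
E
```

```text
top [ 79 145  30  38 203] [ 95.84236453 162.18226601] [0.65815385 0.53554019 0.056     ]
top [ 283  188   39   39 1145] [301.7441048  206.68995633] [0.59893093 0.09915251 0.056     ]
top [275 274  31  31 710] [289.72816901 288.81690141] [0.43255334 0.10731929 0.056     ]
scene [286 156  22  17 293] [296.76450512 163.51877133] [0.47308274 0.08576238 0.056     ]
scene [316 179  32  25 623] [332.37078652 191.03370787] [0.60222544 0.09827183 0.056     ]
(302, 208) [0.59647641 0.09844072 0.055     ]
(297, 178) [0.65896858 0.11461598 0.055     ]
(278, 212) [0.58411734 0.14628811 0.055     ]
(327, 203) [0.61113971 0.04856241 0.055     ]
(304, 220) [0.57198571 0.09210163 0.055     ]
```

```bash
python3 -c "
from rig import vision
import cv2
cv2.imwrite('pics/w0.png',vision.read_camera('wrist'))
print(vision.get_calibration('wrist'))"
```

```text
{'intrinsics': array([[310.19837272,   0.        , 321.97785101],
       [  0.        , 310.19837272, 201.32143175],
       [  0.        ,   0.        ,   1.        ]]), 'xyz': array([0.19279394, 0.57307595, 0.37357572]), 'rotation': array([0.83707652, 0.52716999, 0.07754913, 0.12401948])}
```

View pics/topz.png

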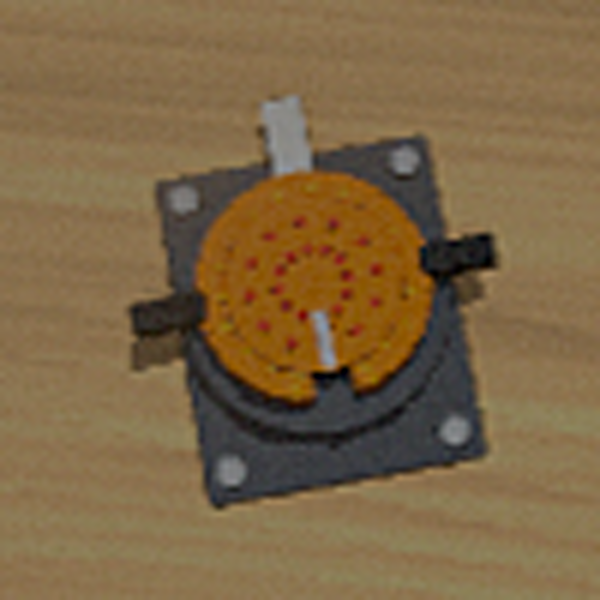

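View pics/w0.png

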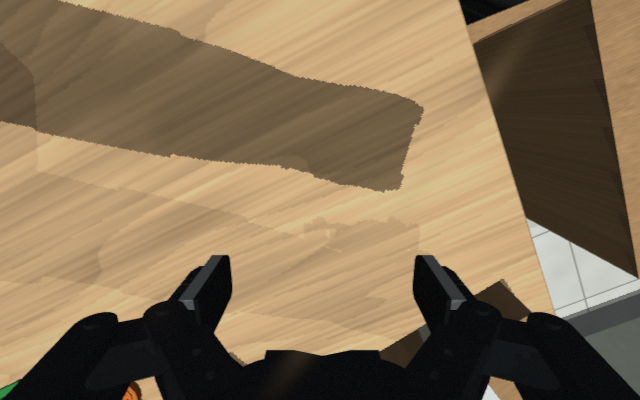

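```bash
python3 - <<'E'
import numpy as np
from h import *
from rig import bot,vision
c=vision.get_calibration('top')
f=lambda u,v,z:cast(c,(250+(u+.5)/6-.5,160+(v+.5)/6-.5),z)[:2]
b=np.array([f(*p,.008) for p in((183,199),(405,161),(455,431),(231,470))]);ctr=b.mean(0)
print('bracket',ctr,np.linalg.norm(b-ctr,axis=1)); 
fx=(b[0]+b[1]-b[2]-b[3])/2;print('foot yaw',np.arctan2(fx[1],fx[0]))
t=f(281,98,.03);d=t-ctr;print('tongue',t,np.linalg.norm(d),np.arctan2(d[1],d[0]))
d=f(281,98,.03)-f(292,170,.03);print(np.arctan2(d[1],d[0]))
r=f(316,284,.056);print('refl',r)
n=f(334,378,.056)
ea=f(169,314,.060);eb=f(459,253,.060)
print('ears',ea,eb,np.linalg.norm(ea-eb)/2,(ea+eb)/2)
d=ea-eb;print('axis',np.arctan2(d[1],d[0]))
for nm,p in(('notch',n),('a',ea),('b',eb)):
    d=p-ctr;print(nm,p,np.linalg.norm(d),np.arctan2(d[1],d[0]))
s1=f(319,315,.058);s2=f(330,364,.058);d=s2-s1;print('stripe',np.arctan2(d[1],d[0]))
q=bot.sense();print(R.from_quat(q['orientation']).as_matrix(),q['q'])
E
```

```text
bracket [0.59884912 0.0991128 ] [0.06449692 0.06397787 0.06420336 0.06365214]
foot yaw 0.26698259263357643
tongue [0.6706996  0.11819577] 0.07434145751488205 0.2595995643745907
0.24041771713314466
refl [0.59854455 0.09808254]
ears [0.58317239 0.1462687 ] [0.61237909 0.05057853] 0.050024096478812966 [0.59777574 0.09842361]
axis 1.8670365537622078
notch [0.56669053 0.08904456] 0.03369783862297299 -2.838178791879333
a [0.58317239 0.1462687 ] 0.0496934503455368 1.8917467342708267
b [0.61237909 0.05057853] 0.05038487529762357 -1.2989271181927413
stripe -2.8340742172004623
[[-5.80598395e-04  4.32942202e-01  9.01421496e-01]
 [-7.90250717e-04  9.01421167e-01 -4.32942553e-01]
 [-9.99999519e-01 -9.63714735e-04 -1.81230798e-04]] [ 9.05307996e-01  1.04562932e-01  9.66816303e-02  1.56389514e+00
 -3.12274216e-05  1.35306251e+00]
```

```bash
python3 -m jog '[[[0,-21,46,0.8],[0,-21,46,0.8],[0,-21,46,0.8],[0,-21,46,0.8],[0,-21,46,0.8],[0,-21,46,0.8],[0,-21,46,0.8],[0,-21,46,0.8],[0,-21,46,0.8],[0,-21,46,0.8],[0,-21,46,0.8],[0,-21,46,0.8]]]' 2.4; python3 - <<'E'
from rig import bot,vision
import cv2
from h import *
s=bot.sense();print(s['time'],s['tool_pos'],s['q'],s['force'],s['finger_gap']);print(R.from_quat(s['orientation']).as_matrix().round(4))
c=vision.get_calibration('wrist');print(c['xyz'],R.from_quat(c['rotation']).as_matrix()[:,2])
cv2.imwrite('pics/w1.png',vision.read_camera('wrist'))
E
```

```text
time: 1.65
tool_pos: [0.5829, 0.1536, 0.2506]
orientation: [0.413, 0.574, -0.412, 0.574]
force: [-0.4, 0.1, 1.2]
finger_gap: 0.0239
1.65 [0.58293025 0.15357508 0.25060611] [4.08296508e-02 1.12405589e-01 1.06654829e-01 1.56469337e+00
 1.85949020e-04 1.28689294e+00] [-0.38872078  0.12957495  1.16016708] 0.02389459613700418
[[ 3.000e-04  9.477e-01  3.191e-01]
 [ 2.000e-04  3.191e-01 -9.477e-01]
 [-1.000e+00  4.000e-04 -1.000e-04]]
[0.55899658 0.22390059 0.37444416] [ 0.09281064 -0.27433005 -0.95714639]
```

View pics/w1.png

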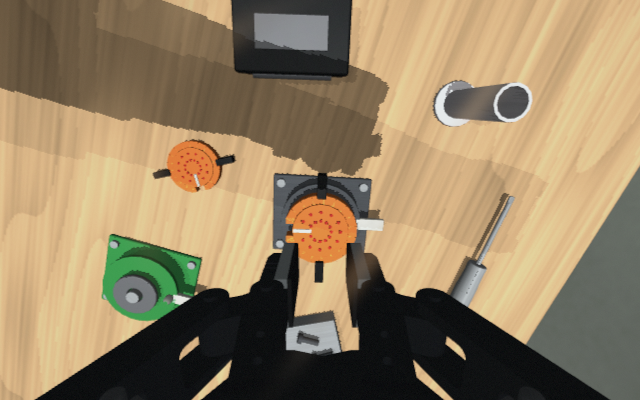

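Wrist view: the ears are at (322,184) and (319,271), the stripe and notch point left at about (295,231), and the tongue points right at (370,225). I'll measure from here.

```bash
python3 - <<'E'
import cv2
im=cv2.imread('pics/w1.png');cv2.imwrite('pics/w1z.png',cv2.resize(im[165:285,260:400],(798,684),interpolation=cv2.INTER_CUBIC)[:600])
E
```

```text
(no output)
```

View pics/w1z.png

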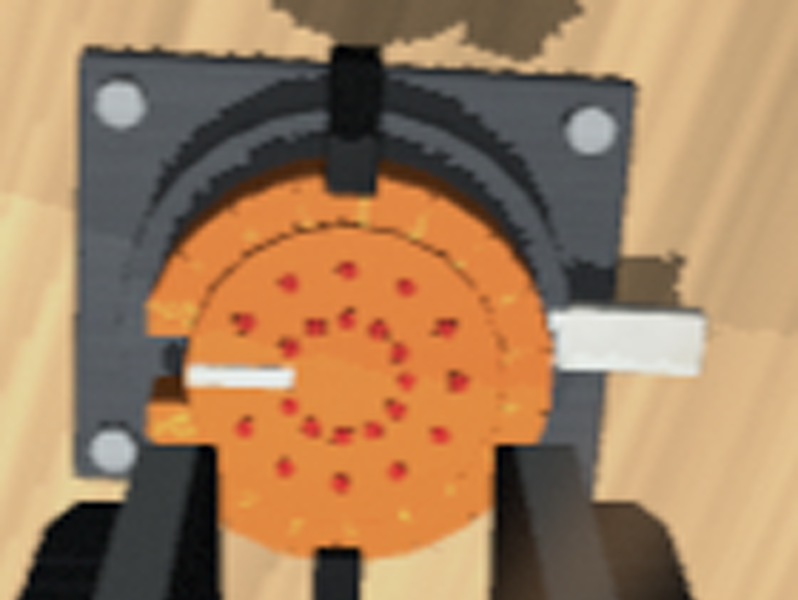

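```bash
python3 - <<'E'
import numpy as np
from h import *
from rig import bot,vision
c=vision.get_calibration('wrist')
f=lambda u,v,z:cast(c,(260+(u+.5)/5.7-.5,165+(v+.5)/5.7-.5),z)[:2]
ang=lambda d:np.arctan2(d[1],d[0])
print('stripe',ang(f(188,376,.058)-f(295,379,.058)))
print('tongue',ang(f(703,312,.03)-f(555,312,.03)),ang(f(698,374,.03)-f(560,366,.03)))
print('end mid',f(702,342,.03))
b=[f(*p,.008) for p in((120,104),(592,130),(112,451))];print('ctr',(b[1]+b[2])/2,ang(b[1]-b[0]))
print('face',f(342,377,.058))
print('notch',f(165,367,.056))
print('ear b',f(354,165,.06),f(355,90,.06))
E
```

```text
stripe -2.8463604988678872
tongue 0.32540996652678594 0.26337822194236205
end mid [0.67006991 0.12075293]
ctr [0.59876285 0.0993835 ] 0.26883960319285105
face [0.59807178 0.1002772 ]
notch [0.56522625 0.09052689]
ear b [0.58656486 0.14163696] [0.58221304 0.15511287]
```

```bash
python3 -m jog '[[[5,-0.1,0,0.03],[10,-0.1,0,0.03],[14,-0.1,0,0.03],[16,-0.1,0,0.03],[17.5,-0.1,0,0.03],[19,-0.1,0,0.03],[19,-0.1,0,0.03],[19,-0.1,0,0.03]]]' 2.4; python3 - <<'E'
from rig import bot,vision
import cv2
from h import *
s=bot.sense();print(s['time'],s['tool_pos'],s['force'],s['finger_gap']);m=R.from_quat(s['orientation']).as_matrix();print(np.arctan2(m[1,1],m[0,1]))
cv2.imwrite('pics/w2.png',vision.read_camera('wrist'))
E
```

```text
time: 2.7
tool_pos: [0.5832, 0.1521, 0.0613]
orientation: [0.422, 0.567, -0.421, 0.568]
force: [-0.0, -0.4, 0.2]
finger_gap: 0.0242
2.7 [0.583219   0.15211566 0.06129363] [-1.34245426e-04 -3.57776241e-01  1.76997325e-01] 0.024150069642226286
0.2929357300521878
```

View pics/w2.png

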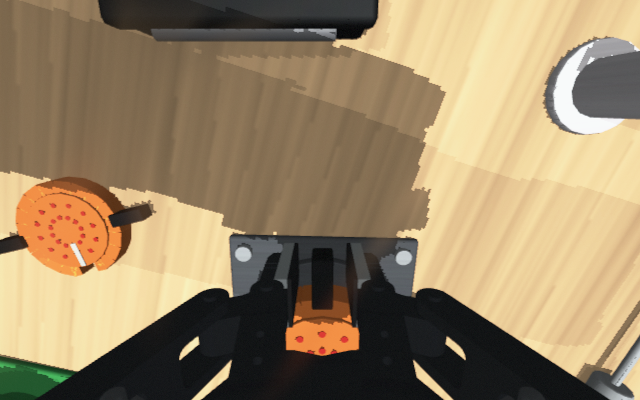

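```bash
python3 -m jog '[[[0,-0.27,0.01,-0.05],[0,-0.82,0.06,-0.15],[0,-1.36,0.17,-0.25],[0,-1.89,0.33,-0.35],[0,-2.64,0.67,-0.5],[0,-3.33,1.12,-0.65],[0,-3.95,1.67,-0.8],[0,-4.47,2.30,-0.95],[0,-4.90,3.01,-1.1],[0,-5.22,3.77,-1.25],[0,-5.42,4.57,-1.4],[0,-5.49,5.11,-1.5]]]' 1.6; python3 - <<'E'
from rig import bot,vision
import cv2
from h import *
s=bot.sense();print(s['time'],s['tool_pos'],s['force'],s['finger_gap'],s['q']);m=R.from_quat(s['orientation']).as_matrix();print(np.arctan2(m[1,1],m[0,1]))
d=s['tool_pos'][:2]-[.5985,.0993];print(np.linalg.norm(d),np.arctan2(d[1],d[0]))
cv2.imwrite('pics/w3.png',vision.read_camera('wrist'))
cv2.imwrite('pics/t3.png',cv2.resize(vision.read_camera('top')[150:290,230:390],(640,560)))
E
```

```text
time: 4.25
tool_pos: [0.5455, 0.087, 0.0613]
orientation: [-0.08, 0.702, 0.08, 0.703]
force: [0.8, 0.3, -0.0]
finger_gap: 0.0163
4.25 [0.54545641 0.08695575 0.06133804] [ 0.83881127  0.26850207 -0.03418582] 0.016263232947533124 [-7.88483366e-02  1.29350077e-02 -3.42732387e-01  1.21348160e+00
  1.73642485e-04 -3.04809374e-01]
1.7967572406175805
0.05446102294804314 -2.9129434552797555
```

View pics/w3.png

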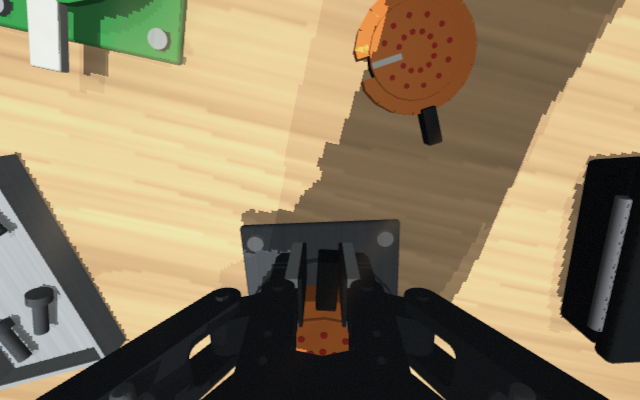

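View pics/t3.png

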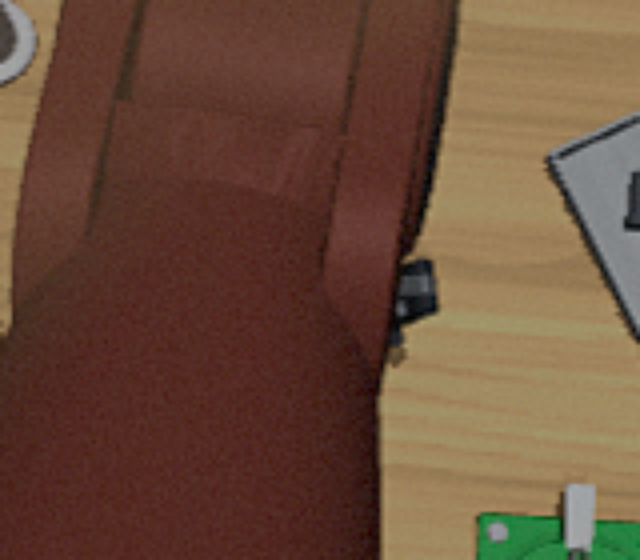

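```bash
python3 -m jog '[[[0,-0.54,0.03,-0.1],[0,-1.35,0.17,-0.25],[0,-2.12,0.43,-0.4],[0,-2.85,0.80,-0.55],[0,-3.51,1.28,-0.7],[0,-4.09,1.85,-0.85],[0,-4.59,2.51,-1.0],[0,-4.97,3.22,-1.15],[0,-5.25,3.99,-1.3],[0,-5.41,4.79,-1.45],[0,-5.45,5.50,-1.58],[0,-5.43,5.88,-1.65]]]'; python3 -m jog '[[[0,0,0,0],[0,0,0,0]]]'; python3 - <<'E'
from rig import bot,vision
import cv2
from h import *
s=bot.sense();print(s['time'],s['tool_pos'],s['force'],s['finger_gap'],s['q']);m=R.from_quat(s['orientation']).as_matrix();print(np.arctan2(m[1,1],m[0,1]))
d=s['tool_pos'][:2]-[.5985,.0993];print(np.linalg.norm(d),np.arctan2(d[1],d[0]))
cv2.imwrite('pics/w4.png',vision.read_camera('wrist'))
E
```

```text
time: 5.85
tool_pos: [0.6146, 0.0475, 0.0608]
orientation: [0.57, -0.419, -0.569, -0.419]
force: [-0.6, -0.7, 0.9]
finger_gap: 0.016
time: 6.1
tool_pos: [0.6141, 0.0474, 0.0605]
orientation: [0.569, -0.42, -0.569, -0.42]
force: [0.2, 0.1, 0.1]
finger_gap: 0.0162
6.1 [0.61409166 0.04741775 0.06052147] [0.17997186 0.0575354  0.06114169] 0.016166722055777325 [-1.34969993e-01  2.04533961e-01 -1.39527861e-01  1.22648153e+00
  6.69328044e-05 -2.00466095e+00]
-2.8426980139588918
0.05417442379590409 -1.2788623569616389
```

View pics/w4.png

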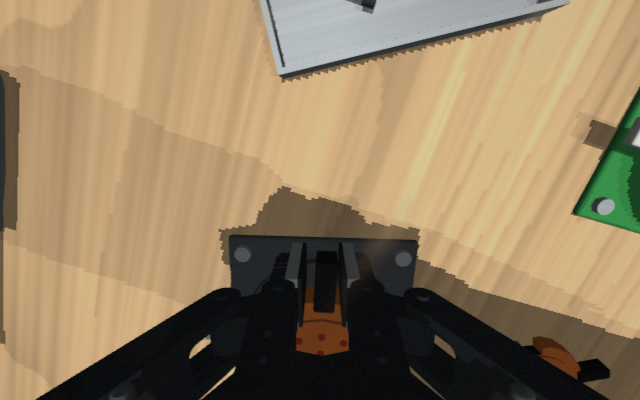

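```bash
python3 -m jog '[[[0,0,0,0],[0,0,0,0],[-1,0,0,0],[-4,0,0,0],[-9,0,0,0],[-14,0,0,0],[-16,0,0,0],[-16,0,0,0],[-16,0,0,0],[-16,0,0,0]]]' 2.4; python3 - <<'E'
from rig import bot,vision
import cv2
from h import *
s=bot.sense();print(s['time'],s['tool_pos'],s['force'],s['finger_gap'])
im=vision.read_camera('wrist');cv2.imwrite('pics/w5.png',im)
cv2.imwrite('pics/w5z.png',cv2.resize(im[165:285,250:390],(798,684),interpolation=cv2.INTER_CUBIC)[:600])
E
```

```text
time: 7.4
tool_pos: [0.6133, 0.0474, 0.2183]
orientation: [-0.568, 0.42, 0.57, 0.419]
force: [0.1, 0.6, 0.8]
finger_gap: 0.0239
7.4 [0.61326465 0.04741117 0.21829665] [0.08843332 0.61298137 0.81023806] 0.023934658265687265
```

View pics/w5z.png

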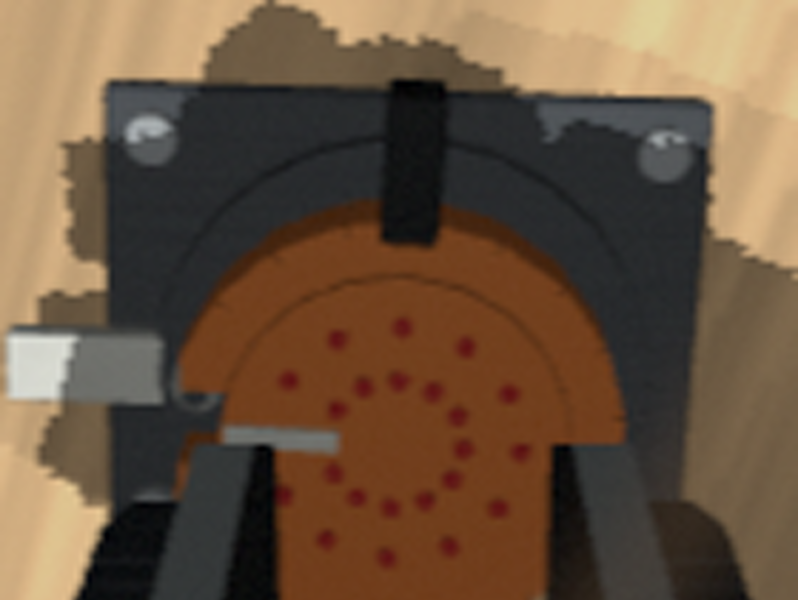

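```bash
python3 - <<'E'
import numpy as np
from h import *
from rig import bot,vision
c=vision.get_calibration('wrist')
f=lambda u,v,z:cast(c,(250+(u+.5)/5.7-.5,165+(v+.5)/5.7-.5),z)[:2]
ang=lambda d:np.arctan2(d[1],d[0])
print('stripe',ang(f(224,436,.058)-f(339,441,.058)))
ln=lambda a,b,z:ang(f(*a,z)-f(*b,z))
print('tongue top/bot edge',ln((5,331),(160,341),.03),ln((8,401),(160,405),.03))
print('screws',ln((150,141),(665,156),.008), 'foot edge',ln((107,85),(710,101),.006))
C=np.array([.5987,.0993])
print('tongue end',ang(f(6,366,.03)-C),'ear end',f(417,82,.06),ang(f(417,82,.06)-C)+np.pi/2, 'ear base', ang(f(410,243,.060)-C)+np.pi/2,'ear dir',ln((417,82),(410,243),.06)+np.pi/2)
print('screw mid',(f(150,141,.008)+f(665,156,.008))/2)
print('notch upper edge',f(200,392,.056),ang(f(200,392,.056)-C),'low edge',f(190,440,.056), ang(f(190,440,.056)-C))
E
```

```text
stripe 0.2538279810423442
tongue top/bot edge 0.23220947210664233 0.27271561831216007
screws 0.2715025906697769 foot edge 0.2745221192937821
tongue end 0.28292863309438043 ear end [0.61481764 0.03799344] 0.25708475276161336 ear base 0.25441592886109454 ear dir 0.26052941570731103
screw mid [0.60877077 0.06243585]
notch upper edge [0.63419806 0.10300378] 0.10396151311491142 low edge [0.63346781 0.11233672] 0.3587402525674785
```

```bash
python3 -m jog '[[[0,-2,2,0],[0,-5,5,0],[0,-6,6,0],[0,-6,6,0],[0,-6,6,0],[0,-6,6,0]]]' 0; python3 - <<'E'
from rig import bot,vision
import cv2
from h import *
s=bot.sense();print(s['time'],s['tool_pos'],s['force'],s['finger_gap'])
c=vision.get_calibration('wrist')
im=vision.read_camera('wrist');cv2.imwrite('pics/w6.png',im)
u,v=proj(c,[.635,.109,.05]).astype(int);print(u,v,proj(c,[.5987,.0993,.058]))
x0,y0=320,130
cv2.imwrite('pics/w6z.png',cv2.resize(im[y0:y0+100,x0:x0+130],(780,600),interpolation=cv2.INTER_CUBIC))
E
```

```text
time: 8.2
tool_pos: [0.6534, 0.1214, 0.2205]
orientation: [0.569, -0.42, -0.569, -0.42]
force: [0.3, -0.0, 0.4]
finger_gap: -0.0001
8.2 [0.65336872 0.12144508 0.22047542] [ 0.32856541 -0.01282938  0.38489334] -9.853763285057732e-05
343 179 [383.66326475 182.88689712]
```

View pics/w6.png

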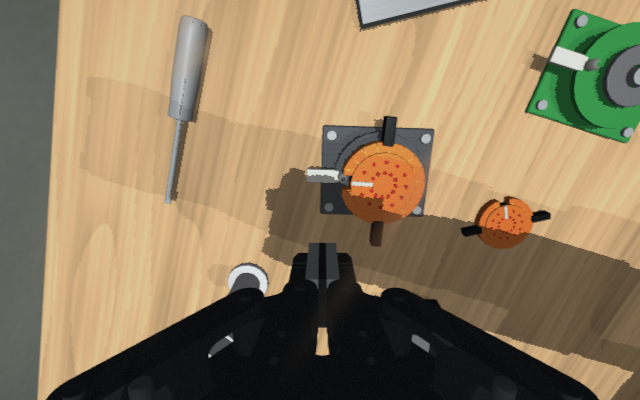

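View pics/w6z.png

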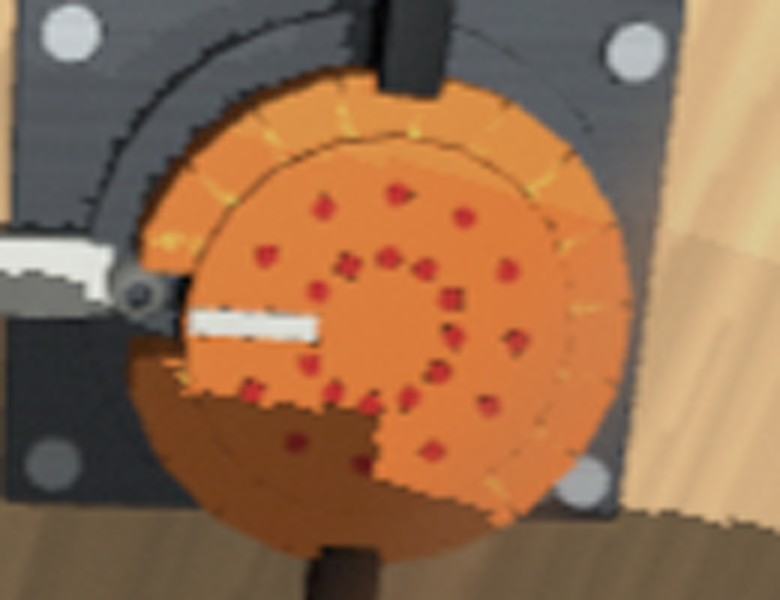

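```bash
python3 - <<'E'
import numpy as np
from h import *
from rig import bot,vision
c=vision.get_calibration('wrist')
f=lambda u,v,z:cast(c,(320+(u+.5)/6-.5,130+(v+.5)/6-.5),z)[:2]
ang=lambda d:np.arctan2(d[1],d[0])
b=[f(*p,.008) for p in((72,33),(636,52),(53,463),(583,482))]
C=sum(b)/4;print('C',C,'yaws',ang(b[0]-b[1]),ang(b[2]-b[3]),ang(b[2]-b[0])+np.pi/2-np.pi,ang(b[3]-b[1])-np.pi/2)
p=f(140,293,.041);print('pin',p,np.linalg.norm(p-C),ang(p-C))
print('stripe',ang(f(190,322,.058)-f(318,328,.058)))
a,d=f(145,270,.056),f(131,345,.056);print('notch w',np.linalg.norm(a-d),ang((a+d)/2-C),np.linalg.norm((a+d)/2-C))
ea,eb=f(410,96,.060),f(352,550,.060);print('earaxis',ang(eb-ea)-np.pi/2,(ea+eb)/2)
E
```

```text
C [0.59766588 0.10073708] yaws 0.2682748470881205 0.2636769166342105 0.2652906921258644 0.27297937858222054
pin [0.63475142 0.11005644] 0.03823856347115225 0.24619567383407137
stripe 0.25328092379035216
notch w 0.01235661663456842 0.2234485409135358 0.03961301164169164
earaxis 0.23415731077015844 [0.59932762 0.10101787]
```

The notch is about 0.02 rad (0.8 mm) short of the pin. I'll nudge it with the same finger before pressing.

```bash
python3 -m jog '[[[0,3,-3,0],[0,6,-6,0],[0,6,-6,0],[0,6,-6,0],[5,6,-6,0],[10,6,-6,0],[14,6,-6,0],[15,6,-6,0],[15.8,6,-6,0],[15.8,6,-6,0],[15.8,6,-6,0]]]' 2.4; python3 -m jog '[[[0,0,0,0],[0,0,0,0],[0,0,0,0],[0,0,0,0]]]' 1.6;  python3 -m jog '[[[0,-0.06,0,-0.01],[0,-0.12,0,-0.02],[0,-0.12,0,-0.02],[0,-0.12,0,-0.02]]]'; python3 -m jog '[[[0,0,0,0],[0,0,0,0],[0,0,0,0],[-1,0,0,0],[-5,0,0,0],[-11,0,0,0],[-16,0,0,0],[-16,0,0,0],[-16,0,0,0]]]' 2.4;python3 -m jog '[[[0,-3,3,0],[0,-6,6,0],[0,-6,6,0],[0,-6,6,0],[0,-6,6,0]]]' 0; python3 - <<'E'
from rig import bot,vision
import cv2
from h import *
s=bot.sense();print(s['time'],s['tool_pos'],s['force'],s['finger_gap'])
im=vision.read_camera('wrist');cv2.imwrite('pics/w7.png',im)
x0,y0=320,130
cv2.imwrite('pics/w7z.png',cv2.resize(im[y0:y0+100,x0:x0+130],(780,600),interpolation=cv2.INTER_CUBIC))
E
```

```text
time: 9.62
tool_pos: [0.6151, 0.0472, 0.0639]
orientation: [0.57, -0.419, -0.569, -0.42]
force: [0.8, 0.6, 0.1]
finger_gap: 0.0241
time: 10.12
tool_pos: [0.6141, 0.0473, 0.0623]
orientation: [-0.569, 0.419, 0.569, 0.419]
force: [0.3, 0.5, -0.6]
finger_gap: 0.0161
time: 10.62
tool_pos: [0.6152, 0.0477, 0.0623]
orientation: [-0.574, 0.414, 0.574, 0.414]
force: [-0.1, -0.6, 0.1]
finger_gap: 0.0161
time: 11.75
tool_pos: [0.6153, 0.0477, 0.2224]
orientation: [0.574, -0.413, -0.573, -0.414]
force: [-0.6, 0.2, -0.4]
finger_gap: 0.0238
time: 12.38
tool_pos: [0.6528, 0.1227, 0.2219]
orientation: [-0.573, 0.414, 0.574, 0.414]
force: [0.0, 0.3, -0.5]
finger_gap: -0.0002
12.375 [0.6527937  0.12265851 0.22192963] [ 0.03473724  0.25326237 -0.45817574] -0.0001702842189774427
```

View pics/w7z.png

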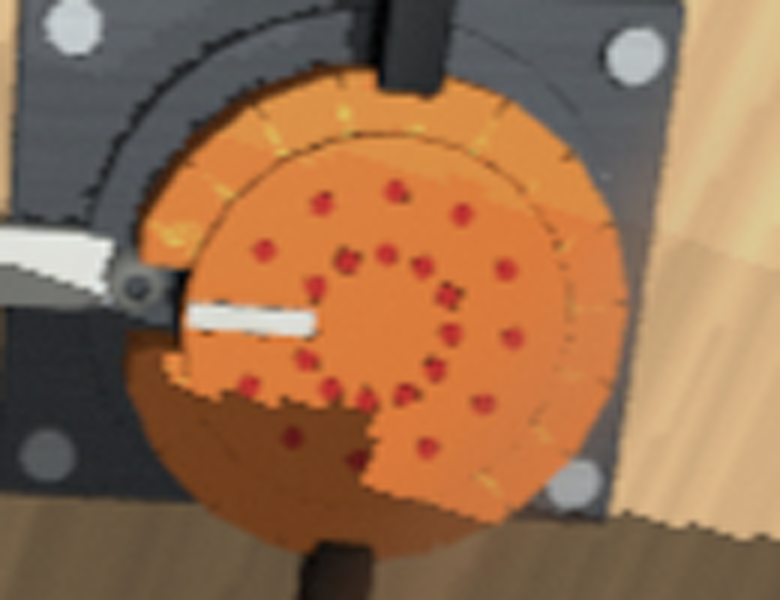

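```bash
python3 - <<'E'
import numpy as np
from h import *
from rig import bot,vision
c=vision.get_calibration('wrist')
f=lambda u,v,z:cast(c,(320+(u+.5)/6-.5,130+(v+.5)/6-.5),z)[:2]
ang=lambda d:np.arctan2(d[1],d[0])
b=[f(*p,.008) for p in((74,27),(636,55),(47,455),(573,481))]
C=sum(b)/4;print('C',C,'yaws',ang(b[0]-b[1]),ang(b[2]-b[3]),ang(b[2]-b[0])+np.pi/2-np.pi,ang(b[3]-b[1])-np.pi/2)
p=f(139,288,.041);print('pin',p,np.linalg.norm(p-C),ang(p-C))
print('stripe',ang(f(188,317,.058)-f(316,323.5,.058)))
a,d=f(145,263,.056),f(129,338,.056);print('notch w',np.linalg.norm(a-d),ang((a+d)/2-C),np.linalg.norm((a+d)/2-C))
ea,eb=f(411,95,.060),f(346,545,.060);print('earaxis',ang(eb-ea)-np.pi/2,(ea+eb)/2)
s=bot.sense();m=R.from_quat(s['orientation']).as_matrix()
for t in ([.5987,.0997],): print('shift cm',m.T@(np.array([*t,.10])-s['tool_pos'])*100)
E
```

```text
C [0.59789254 0.10063482] yaws 0.2724161349896964 0.2692844529478606 0.2662633176819744 0.26804126449182264
pin [0.63459585 0.1103565 ] 0.037968994444794193 0.25892613836088907
stripe 0.2691459992107344
notch w 0.012456917673466784 0.22928518093922126 0.03938161297288727
earaxis 0.2374994838038753 [0.59927761 0.10098934]
shift cm [12.21896938  5.86235914 -0.47486419]
```

```bash
python3 -m jog '[[[0,3,-0.2,0],[0,5.9,-0.5,0],[0,5.9,-0.5,0],[0,5.9,-0.5,0],[6,5.9,-0.5,0],[10,5.9,-0.5,0],[12.5,5.9,-0.5,0],[13.5,5.9,-0.5,0],[14,5.9,-0.5,0],[14,5.9,-0.5,0],[14,5.9,-0.5,0]]]'
python3 -m jog '[[[0.2,0,0,0],[0.4,0,0,0],[0.4,0,0,0],[0.4,0,0,0]]]'
python3 -m jog '[[[0.2,0,0,0],[0.4,0,0,0],[0.4,0,0,0],[0.4,0,0,0]]]'
```

```text
time: 13.8
tool_pos: [0.5996, 0.1001, 0.0835]
orientation: [0.574, -0.413, -0.573, -0.414]
force: [0.0, 0.1, -0.5]
finger_gap: -0.0001
time: 14.3
tool_pos: [0.5988, 0.1002, 0.0783]
orientation: [-0.574, 0.414, 0.574, 0.414]
force: [-0.1, 0.2, 0.3]
finger_gap: -0.0004
time: 14.8
tool_pos: [0.599, 0.1002, 0.0745]
orientation: [0.574, -0.413, -0.573, -0.414]
force: [0.7, -0.3, 3.5]
finger_gap: -0.0004
```

```bash

python3 -m jog '[[[0.1,0,0,0],[0.2,0,0,0],[0.2,0,0,0],[0.2,0,0,0]]]'
python3 -m jog '[[[0.1,0,0,0],[0.2,0,0,0],[0.2,0,0,0],[0.2,0,0,0]]]'
python3 -m jog '[[[0.1,0,0,0],[0.2,0,0,0],[0.2,0,0,0],[0.2,0,0,0]]]'
```

```text
time: 15.3
tool_pos: [0.599, 0.1002, 0.0724]
orientation: [0.574, -0.413, -0.573, -0.414]
force: [2.0, -0.0, 3.2]
finger_gap: 0.0
time: 15.8
tool_pos: [0.599, 0.1002, 0.071]
orientation: [0.574, -0.413, -0.573, -0.414]
force: [-1.3, 0.1, 9.3]
finger_gap: -0.0001
time: 16.3
tool_pos: [0.5992, 0.1002, 0.0709]
orientation: [0.574, -0.413, -0.573, -0.414]
force: [-8.3, -0.8, 22.8]
finger_gap: 0.0002
```

It hit a hard stop at TCP z = 0.071 m, which is the expected fully home height, with the force up to 23 N. I'll retract and check.

```bash

python3 -m jog '[[[-0.5,0,0,0],[-2,0,0,0],[-6,0,0,0],[-12,0,0,0],[-15,-6,0,0],[-15,-6,0.5,0],[-15,-6,0.5,0],[-15,-6,0.5,0],[-15,-6,0.5,0]]]'
python3 - <<'E'
from rig import bot,vision
import cv2
from h import *
s=bot.sense();print(s['time'],s['tool_pos'],s['force'])
c=vision.get_calibration('wrist')
im=vision.read_camera('wrist');cv2.imwrite('pics/w8.png',im)
cv2.imwrite('pics/w8z.png',cv2.resize(im[130:230,320:450],(780,600),interpolation=cv2.INTER_CUBIC))
E
```

```text
time: 17.42
tool_pos: [0.6532, 0.1236, 0.2179]
orientation: [-0.573, 0.414, 0.574, 0.413]
force: [0.0, -0.5, -0.0]
finger_gap: 0.0002
17.425 [0.65320302 0.12361819 0.21786151] [ 0.00976414 -0.46973237 -0.03663795]
```

View pics/w8z.png

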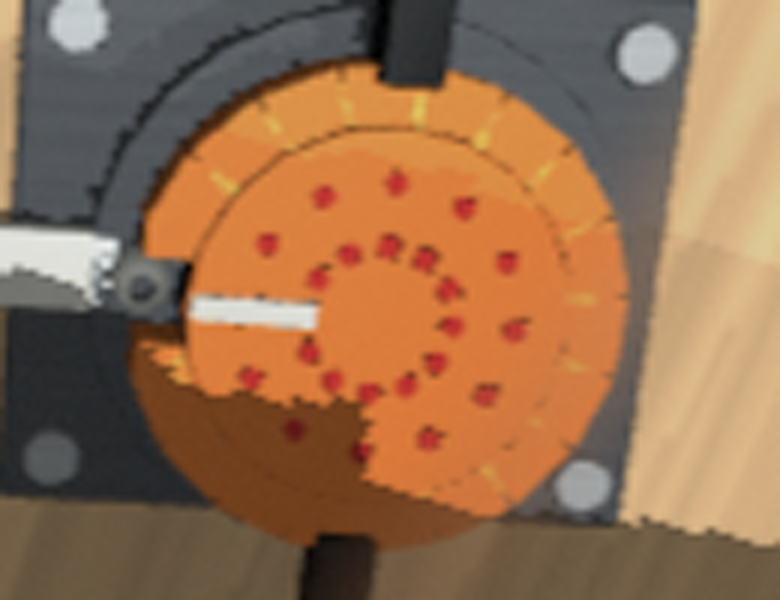

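```bash
python3 - <<'E'
from rig import bot,vision
import cv2
from h import *
im=vision.read_camera('scene');cv2.imwrite('pics/s9.png',im)
a=cv2.imread('pics/scene0.png')
for nm,(x,y,w,h) in dict(fuse=(335,120,55,50),tray=(230,225,80,55),driver=(355,230,70,60)).items():
    print(nm,cv2.phaseCorrelate(cv2.cvtColor(a[y:y+h,x:x+w],6).astype('f4'),cv2.cvtColor(im[y:y+h,x:x+w],6).astype('f4')))
E
```

```text
fuse ((-0.011987524337090605, 0.11785568873527197), 0.47942524655659996)
tray ((0.04607555543747566, -0.007166543981195872), 0.9163111813863118)
driver ((-0.10356337958675965, -0.063758609125518), 0.9893967659385116)
```

View pics/s9.png

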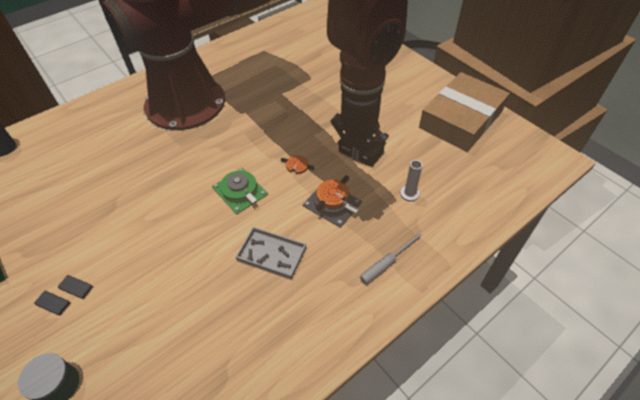

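The scene view shows the hand well clear. The tray (271,252), screwdriver (390,260) and tube (412,180) are where they started. The reflector sits on its bracket at (333,195), and the fuse case is behind the arm. I'm handing in.

```bash
python3 -c "
from rig import finish_job
print(finish_job())"
```

```text
the job is handed in; nothing more can be done
None
```

The reflector is turned so its notch sits over the white pin, and it is pressed fully home. I handed the job in at about 17.5 s with the hand clear.

- **Turning:** I set the slightly open fingers either side of one black ear, without gripping it, and pushed it round about 178° with one fingertip. A second nudge of about 0.02 rad finished the turn. The force readings I saw during this stayed around 1 N.
- **Alignment before pressing:** The stripe pointed at 0.269 rad and the bracket at about 0.269 rad. Cruder estimates from the notch edges and the ears disagreed, at 0.23–0.24 rad. I trusted the stripe, and the pin's clearance also covered that difference.
- **Pressing:** With the fingers shut, I pressed the middle of the face. It stopped hard at a TCP height of 0.071 m, which is the expected fully home height, and the force rose to 23 N.
- **Last checks:** The close-up shows the pin inside the notch, and the reflector looks about 6 mm lower than before. The bolt tray and screwdriver show no movement (0.1 pixel or less). The throttle tube looked unmoved, though I only judged that by eye. The arm partly hid the fuse case in the last picture, so that check is weak, but nothing went near it.

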